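# Hang the drip tray on the can chute's anti-lift peg

### The job

Hang the black drip tray by its eye on the peg of the can chute: slide it gently in under the yellow steel flap so that it lifts, push against the rubber buffer only until the flap drops behind the eye, then lower the tray softly onto the peg and let go, so that it hangs there held by the fallen flap. Do not force or knock anything on the chute, and leave the other things on the bench alone.

Things in the scene. Friction and masses are not known exactly. Their poses are not given: they have to be found in the camera images.
- tray: black plastic open tray, 160 long (x), 90 wide (y), 28 high, about 0.3 kg, with a handle above it and an upright end plate with a square eye at its +x end. Origin under the middle of its underside, x towards the eye plate, z up.
- tray_grip (a point): centre of the tray's handle, 95 above the underside: a bar 70 long (x), 14 thick (y), 30 high on two end posts. Grip it across the 14 mm. Axes as the tray.
- tray_eye (a point): centre of the eye, a square hole 20 x 20 along the tray's x through the 5 thick end plate; 107.5 in +x of tray_grip, same height. Above it a crossbar 14 high, 34 wide: the plate's top is 24 above this point. The plate widens to 80 from 25 below this point downwards. Axes as the tray.
- chute: grey steel can chute fixed on the bench, 110 x 160, 270 high; origin under the middle of its base, +x from the peg into the chute, z up. On its -x side a blue head carries peg, flap and buffer. The tray goes on level, its +x along chute +x. The head's stand-off is NOT measured: all of it sits up to 18 mm either way along chute x from nominal (peg_nom, flap_nom, buffer_nom).
- peg_nom (a point): nominal peg tip, fixed to the chute at its x -166, y 0, z 150, axes as the chute; the real tip is up to 18 nearer or farther along x. Round steel peg, 10 in diameter, level, pointing along chute -x, tip tapered over 8; root 76 further in.
- flap_nom (a point): nominal hinge axis of the yellow flap (chute x -153, z 186; real one up to 18 off along x), between two lugs 38 apart under rails at z 192 to 200. The flap, 24 wide, 50 long, slopes in and down to a tip 42 inwards, 9 above the peg axis. The eye plate lifts it; it drops again once the plate's outer (-x) face is some 50 inwards of the hinge, that is with the buffer pressed in 2 to 3 mm.
- buffer_nom (a point): nominal face of the rubber buffer (chute x -100, z 128; real one up to 18 off along x), 50 wide, 16 high: a spring of 1.6 N/mm with 6 mm travel, then a rigid stop. Level with its face, at z 45 to 65, a softer rubber foot pad, 0.6 N/mm. Let go, the tray sinks till the crossbar lies on the peg (eye 5 below its axis), the eye comes out some 7 mm onto the flap's tip, the foot leans on its pad: about 0.1 rad nose-down.
- flap (a joint): swing of the yellow gravity flap in rad: 0 = fallen on its stop, grows as it is lifted (about 0.3 to 0.4 while an eye plate passes under it, at most 0.5). It swings freely, weighs 45 g, only lifts inwards and falls by its own weight.
- saucer: white ceramic saucer with a chip, 140 across, 18 high; bystander. Origin under its centre.
- bottle: green glass bottle, 62 across, 210 high; bystander. Origin under its centre.
- can: crushed aluminium can, 66 across, 62 high, very light; bystander. Origin under its centre.
- can2: whole aluminium can, 66 across, 115 high, empty and light; bystander. Origin under its centre.
- jar: clear jar with red lid, 70 across, 85 high; bystander. Origin under its centre.
- tape: grey ring (tape core), 100 across, 25 high; bystander. Origin under its centre.
- driver: screwdriver lying on the bench; bystander.
Things that resemble listed ones, but are neither listed nor needed, are in the scene too. Leave any blue or green look-alike of the tray alone.

How it is judged:
By the outcome, as a careful person would: the job done as asked, in the order asked, and still so for the second after the job is handed in, with the robot touching nothing.
It also fails if it takes over 51 s, if anything falls off the work surface, if the arm or the gripper's body presses on something with over 40 N, if the wrist force passes 120 N, or if a joint passes its speed limit or range.

### The arm

A 7-joint arm with a two-finger parallel gripper is mounted at the origin on the work surface. World frame = base frame: x ahead of the robot, y to its left, z up, the work surface at z = 0. Lengths are in m, angles in rad, forces in N, time in s.
With the tool pointing down it reaches from about 0.425 to 0.875 m from the base axis. Payload 4.7 kg.
Tool frame: the origin (TCP) lies midway between the tips of the shut fingers; the grasp point (between the pads) lies 19 mm behind it; z points along the fingers, y is the direction in which the jaws open and shut (so a half turn about z gives the same grasp; the last joint's range is limited). The gripper opens to 87 mm and grips with 3 to 60 N. Pads are 19 mm wide; open, the fingers measure 117 mm over their backs; the gripper's body (75 mm by 190 mm) begins 51 mm behind the grasp point.
Start: joints at [-1.19, 0.321, -0.07, 1.45, 0.023, 1.371, -0.057], TCP at [0.233, 0.607, 0.223] pointing down, gripper open.
Joint ranges: [-2.86, 2.86], [-0.3, 2.09], [-1.38, 1.24], [0.06, 2.45], [-1.56, 4.7], [0.09, 2.05], [-2.69, 2.69]. Speed limits (rad/s): [2.57, 2.57, 3.14, 3.14, 3.14, 3.14, 3.14].

### API

Orientations are given as a rotation vector (axis times angle).
In Python, from bench import * gives the robot as it stands.
- The arm moves only by the tool move_arm, never from a script. Its arguments are lists of equal length, an entry for each row: "jaw": the closure in counts, from 0 (fully open) to 255 (shut); "slide": the shift along the tool's x, y, z in cm, a list of three; "dr": the turn, a rotation vector about the tool's x, y, z in degrees, a list of three. A call has 1 to 5 rows; each row shifts and turns the commanded pose from where the row before left it, along the tool's axes as they then stand; what a row does not reach is not made up. A row lasts 1/10 s, in which the tool goes at most 50 mm and 8.59 degrees, less where a joint would pass 70% of its speed; a pose out of reach is approached as far as the arm can. A call with a gripper value outside its range is refused whole. The fingers move at their own pace and stop on an object; "force" is the grip in N (left out, the last holds). Time passes only in rows, so rows that do not move let the fingers close. It gives the time, the measured TCP pose, the force and the opening at its end, in the units of the state.
- get_state(): the state, without advancing time (a new reading comes with each control period).
- get_image(name): name is "side" or "top"; returns (picture, depth): 384x512x3 uint8, red, green, blue; 384x512 float32, m along the optical axis (not along the pixel's ray), 0 where there is no reading.
- camera_params(name): a dict with "K" (3x3 intrinsics, pixels), "extrinsics" (4x4, takes a point from camera to world coordinates). Camera axes: x right, y up, looking along -z (the intrinsics and any distortion apply to the point x, -y, -z); pixel columns grow to the right and rows downward; lengths in m; the calibration is good to about 2 mm. A picture is of the moment at which its call begins. camera_params takes no time and is no camera call.
- close_job(): hands the job in, once; it reports no verdict.
Trained networks look in the newest picture that a camera, given by its name, has taken for a name from the list of things; names that differ only in an ending like _2 or _b are one class to them, and where a whole thing is asked for, a point or a joint stands for the part that bears it (a point fixed in the world has none). Each returns a list of dicts, best first, with "score" (0 to 1); they miss things now and then, are a little off and sometimes report something else, mostly with a low value. They report only what shows in the picture. A call takes as long as a camera call. They do not tell look-alikes from the thing itself.
- regions_of(camera, query): "mask" (384x512 bool, what is visible of it) and "xy" ([column, row] in pixels, amid what is visible of it).
The state is a dict: "time": time; "joint_positions": joint angles; "qd": joint speeds; "joint_torque": joint torques, N m; "position": TCP position; "tool_rot": TCP orientation; "ft_force": force on the tool from outside, world axes, zero at the start; "torque": the same for the moment, N m; "grip_width": opening from 0.0 (shut) to 1.0 (fully open).
Only numpy, scipy, OpenCV 4.12 (cv2) and the standard library are available. Lean on these libraries where they do the work, as an engineer would, in place of code of your own. Each camera call takes 0.05 s, during which the arm holds its last target.

## Working session

There is one attempt and no reset: what is moved stays moved. The work goes in short steps, Python scripts to look and compute and a tool call to move; the robot and the scene stay as the last step left them, time stands still between calls to the robot, and variables do not carry over. Pictures are saved under pics/ and viewed, and the job is handed in when it is done.

Besides the shell and the picture viewer there is one more tool, called after ">>>" as name(argument=value, ...) on one line, values as JSON. move_arm: Moves the arm, as the interface text tells. Its arguments: {"type":"object","properties":{"jaw":{"type":"array","items":{"type":"number"}},"slide":{"type":"array","items":{"type":"array","items":{"type":"number"}}},"dr":{"type":"array","items":{"type":"array","items":{"type":"number"}}},"force":{"type":"number"}},"required":["jaw","slide","dr"]}

```bash
ls; mkdir -p pics
cat > h.py <<'E'
from bench import *
import numpy as np, cv2
from scipy.spatial.transform import Rotation as R
def snap(n,f):
    im,d=get_image(n); cv2.imwrite('pics/'+f+'.png',im[:,:,::-1]); np.save('pics/'+f+'.npy',d); return im,d
def world(n,u,v,d):
    p=camera_params(n);K=np.array(p['K']);E=np.array(p['extrinsics'])
    u=np.asarray(u,float);v=np.asarray(v,float);d=np.asarray(d,float)
    dist=p.get('dist',p.get('distortion'))
    x=(u-K[0,2])/K[0,0];y=(v-K[1,2])/K[1,1]
    P=np.stack([x*d,-y*d,-d,np.ones_like(d)],-1)
    return (P@E.T)[...,:3]
def proj(n,P):
    p=camera_params(n);K=np.array(p['K']);E=np.linalg.inv(np.array(p['extrinsics']))
    P=np.asarray(P,float); c=P@E[:3,:3].T+E[:3,3]
    return np.stack([K[0,0]*c[...,0]/-c[...,2]+K[0,2],K[1,1]*-c[...,1]/-c[...,2]+K[1,2]],-1)
E
python3 - <<'E'
from h import *
for n in('side','top'):
    snap(n,n+'0'); print(n,camera_params(n))
print(get_state())
E
```

```text
pics
side {'K': array([[475.99072348,   0.        , 254.71929749],
       [  0.        , 475.99072348, 199.48990558],
       [  0.        ,   0.        ,   1.        ]]), 'extrinsics': array([[ 0.76036911,  0.36618994, -0.53641751, -0.34626449],
       [-0.64938224,  0.44376021, -0.61755938, -1.00313546],
       [ 0.01189671,  0.81791308,  0.5752188 ,  1.07722431],
       [ 0.        ,  0.        ,  0.        ,  1.        ]])}
top {'K': array([[412.32268849,   0.        , 256.19141233],
       [  0.        , 412.32268849, 182.80675415],
       [  0.        ,   0.        ,   1.        ]]), 'extrinsics': array([[ 0.01686342,  0.98246645, -0.18567527,  0.30011345],
       [-0.99977183,  0.01900389,  0.00975418,  0.06415393],
       [ 0.01311171,  0.18546841,  0.98256275,  1.36443071],
       [ 0.        ,  0.        ,  0.        ,  1.        ]])}
{'time': 0.1, 'joint_positions': array([-1.18992223,  0.32175526, -0.07009128,  1.45152384,  0.02260114,
        1.37080149, -0.0568783 ]), 'qd': array([-0.00100555, -0.0017723 , -0.00138395, -0.00355429, -0.00013295,
       -0.00393317, -0.00032054]), 'joint_torque': array([-5.60257376e-05, -4.92574060e+01, -4.05724626e-01, -3.13398349e+01,
       -6.42852439e-02,  3.95593140e-02,  6.61459035e-05]), 'position': array([0.23296208, 0.60630061, 0.22158142]), 'tool_rot': array([-5.72777668e-01, -3.08871143e+00,  2.64918883e-03]), 'ft_force': array([-0.05851091,  0.28722008, -0.86607435]), 'torque': array([ 0.02926178, -0.02739648, -0.02503355]), 'grip_width': 1.0004982006247998}
```

View pics/side0.png

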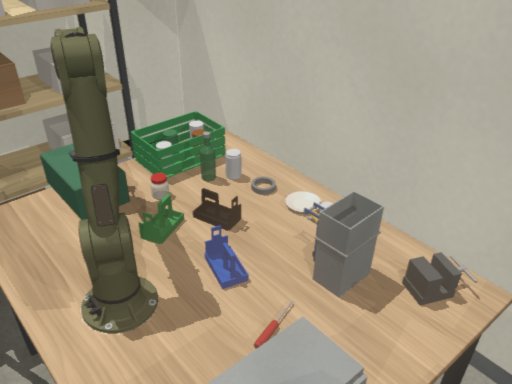

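View pics/top0.png

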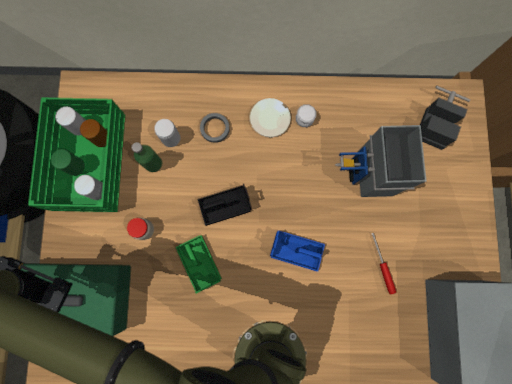

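The black tray is at about (226,205) in the top view, with its eye plate on the right. The chute is at (393,160), with its head and peg on the left at (352,163). The arm is clear of both.

Run:
```python
from h import *
a=cv2.imread('pics/top0.png'); 
cv2.imwrite('pics/z1.png',cv2.resize(a[175:235,190:270],None,fx=10,fy=10,interpolation=cv2.INTER_CUBIC)[:600,:800])
cv2.imwrite('pics/z2.png',cv2.resize(a[115:205,330:430],None,fx=6,fy=6,interpolation=cv2.INTER_CUBIC))
s=cv2.imread('pics/side0.png')
cv2.imwrite('pics/z3.png',cv2.resize(s[180:300,180:390],None,fx=3.8,fy=3.8,interpolation=cv2.INTER_CUBIC))
for c in('top','side'):
  for q in('tray','tray_grip','tray_eye','chute','flap','peg_nom'):
    try:
      for r in regions_of(c,q)[:3]:
        print(c,q,round(r['score'],2),np.round(r['xy']),r['mask'].sum())
        np.save(f'pics/m_{c}_{q}_{int(r["xy"][0])}.npy',r['mask'])
    except Exception as e: print(c,q,e)
```

```text
top tray 0.91 [224. 209.] 1412
top tray 0.56 [197. 263.] 1523
top tray 0.56 [296. 250.] 1489
top tray_grip 0.85 [298. 250.] 1492
top tray_grip 0.76 [222. 204.] 1407
top tray_eye 0.85 [295. 251.] 1398
top tray_eye 0.71 [199. 264.] 1465
top tray_eye 0.55 [223. 202.] 1389
top chute 0.87 [390. 162.] 4589
top flap 0.62 [348. 164.] 106
top flap 0.19 [388. 162.] 4534
top peg_nom 0.94 [390. 162.] 4658
side tray 0.98 [216. 212.] 1124
side tray 0.85 [159. 224.] 1319
side tray 0.63 [219. 262.] 1574
side tray_grip 0.79 [217. 210.] 1190
side tray_grip 0.73 [160. 223.] 1177
side tray_grip 0.63 [223. 265.] 1510
side tray_eye 0.66 [159. 220.] 1194
side tray_eye 0.66 [223. 262.] 1478
side chute 0.95 [346. 242.] 5569
side flap 0.65 [272. 333.] 389
side flap 0.56 [313. 214.] 43
side peg_nom 0.6 [343. 238.] 5544
```

View pics/z1.png

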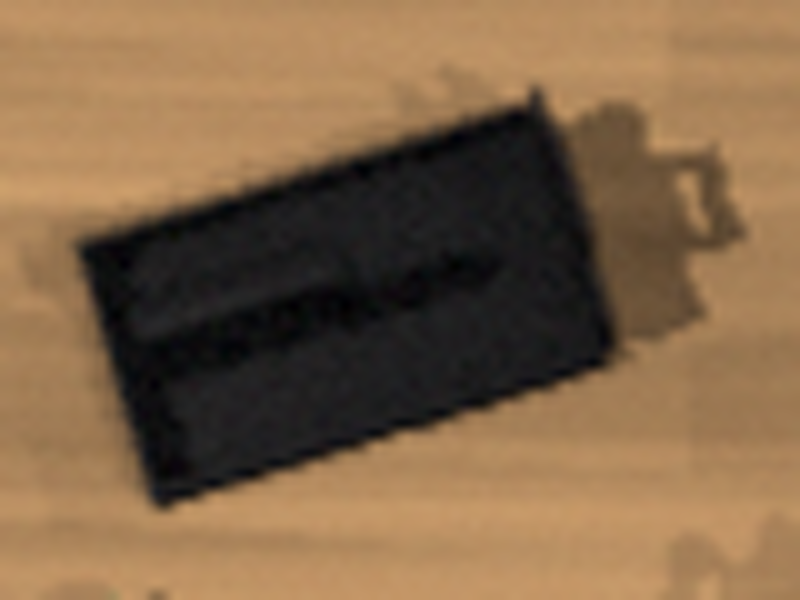

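View pics/z2.png

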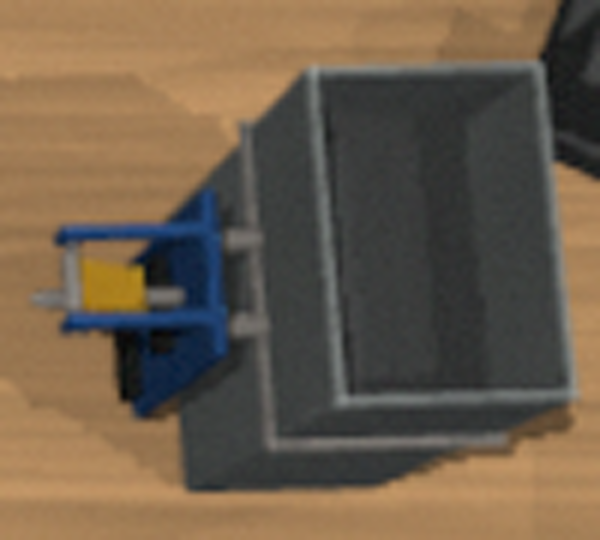

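View pics/z3.png

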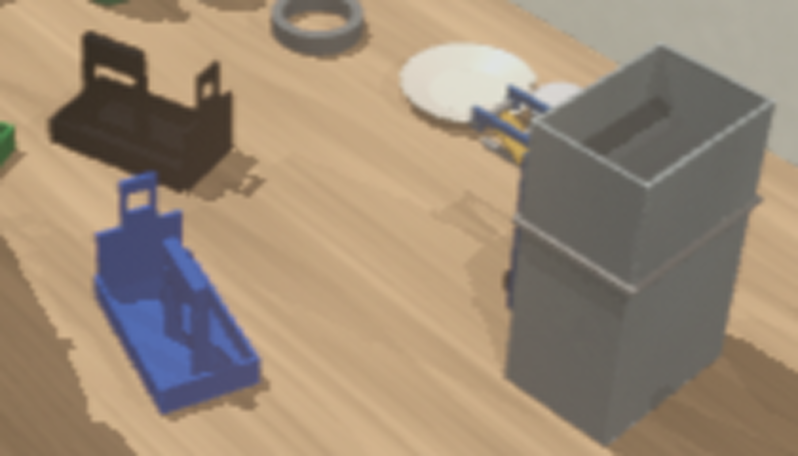

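```bash
ls pics
python3 - <<'E'
from h import *
import glob
V,U=np.mgrid[:384,:512]
for c in('top','side'):
    d=np.load(f'pics/{c}0.npy')
    W=world(c,U,V,d); np.save(f'pics/W_{c}.npy',W)
    f=[x for x in glob.glob(f'pics/m_{c}_tray_*.npy') if ('_224' in x or '_216' in x)][0]
    m=np.load(f)&(d>0)
    m=cv2.dilate(m.astype(np.uint8),np.ones((5,5)))>0
    P=W[m]; P=P[(P[:,2]>.012)]
    print(c,len(P),np.histogram(P[:,2],bins=np.arange(0,.15,.01)))
    hi=P[P[:,2]>.075]
    print(len(hi),hi.mean(0)); print(np.round(hi[np.argsort(hi[:,1])],3)[::max(1,len(hi)//40)])
    box=cv2.minAreaRect((P[:,:2]*1000).astype(np.float32)); print(box)
    # bench check
    b=W[(d>0)&(U>230)&(U<330)&(V>205)&(V<225)]; print('bench z',np.median(b[:,2]))
E
```

```text
m_side_chute_345.npy
m_side_flap_271.npy
m_side_flap_312.npy
m_side_peg_nom_343.npy
m_side_tray_159.npy
m_side_tray_215.npy
m_side_tray_219.npy
m_side_tray_eye_159.npy
m_side_tray_eye_222.npy
m_side_tray_grip_159.npy
m_side_tray_grip_217.npy
m_side_tray_grip_223.npy
m_top_chute_390.npy
m_top_flap_348.npy
m_top_flap_387.npy
m_top_peg_nom_389.npy
m_top_tray_197.npy
m_top_tray_223.npy
m_top_tray_295.npy
m_top_tray_eye_198.npy
m_top_tray_eye_222.npy
m_top_tray_eye_295.npy
m_top_tray_grip_222.npy
m_top_tray_grip_297.npy
side0.npy
side0.png
top0.npy
top0.png
z1.png
z2.png
z3.pngTraceback (most recent call last):
  File "<stdin>", line 7, in <module>
IndexError: list index out of range
```

Run:
```python
from h import *
V,U=np.mgrid[:384,:512]
np.set_printoptions(suppress=True)
for c,f in(('top','top_tray_223'),('side','side_tray_215')):
    d=np.load(f'pics/{c}0.npy')
    W=world(c,U,V,d); np.save(f'pics/W_{c}.npy',W)
    m=np.load(f'pics/m_{f}.npy')
    m=(cv2.dilate(m.astype(np.uint8),np.ones((5,5)))>0)&(d>0)
    P=W[m]; P=P[(P[:,2]>.012)]
    print(c,len(P),np.histogram(P[:,2],bins=np.arange(0,.15,.01))[0])
    hi=P[P[:,2]>.085]
    print(len(hi),hi.mean(0)); print(np.round(hi[np.argsort(hi[:,1])],3)[::max(1,len(hi)//25)].tolist())
    print(cv2.minAreaRect((P[:,:2]*1000).astype(np.float32)))
    b=W[(d>0)&(U>230)&(U<330)&(V>205)&(V<225)]; print('bench z',np.median(b[:,2]))
    # chute: z slices
    m=np.load(f'pics/m_{c}_chute_{390 if c=="top" else 345}.npy')&(d>0); P=W[m]
    print(np.histogram(P[:,2],bins=np.arange(0,.3,.02))[0])
    t=P[(P[:,2]>.25)&(P[:,2]<.285)]
    print('rim',len(t),np.median(t[:,2]),cv2.minAreaRect((t[:,:2]*1000).astype(np.float32)))
```

```text
top 443 [  0  47 156  41   8   7  13  15  11  14  62  61   8   0]
151 [0.47454348 0.16386205 0.1085626 ]
[[0.491, 0.073, 0.12], [0.488, 0.076, 0.097], [0.503, 0.079, 0.12], [0.509, 0.083, 0.12], [0.515, 0.086, 0.102], [0.485, 0.15, 0.107], [0.474, 0.153, 0.1], [0.479, 0.156, 0.106], [0.479, 0.159, 0.108], [0.478, 0.162, 0.109], [0.469, 0.166, 0.087], [0.467, 0.168, 0.098], [0.465, 0.173, 0.111], [0.465, 0.176, 0.113], [0.468, 0.18, 0.112], [0.465, 0.183, 0.11], [0.472, 0.186, 0.11], [0.465, 0.189, 0.11], [0.468, 0.192, 0.111], [0.468, 0.195, 0.111], [0.462, 0.198, 0.112], [0.456, 0.201, 0.109], [0.462, 0.204, 0.108], [0.456, 0.207, 0.11], [0.465, 0.21, 0.112], [0.465, 0.213, 0.109]]
((480.4793395996094, 153.54812622070312), (91.65821838378906, 159.4527130126953), 18.741451263427734)
bench z 0.000548353984522576
[  76   59   84  125   91  109  186  155  327  890 1156  401  401  492]
rim 698 0.26617706120845397 ((599.0775146484375, -349.90234375), (161.75506591796875, 112.43303680419922), 2.3594441413879395)
side 765 [  0 145 175  56  42  51  51  39  49  59  66  32   0   0]
183 [0.4646
[... 257 characters left out ...]
[0.468, 0.153, 0.088], [0.465, 0.156, 0.087], [0.469, 0.161, 0.096], [0.471, 0.163, 0.103], [0.479, 0.166, 0.107], [0.467, 0.169, 0.097], [0.463, 0.177, 0.09], [0.465, 0.179, 0.092], [0.458, 0.182, 0.09], [0.458, 0.187, 0.1], [0.455, 0.19, 0.1], [0.45, 0.195, 0.104], [0.461, 0.198, 0.106], [0.448, 0.204, 0.109], [0.457, 0.206, 0.091], [0.452, 0.21, 0.095], [0.459, 0.22, 0.105]]
((461.4432678222656, 107.85560607910156), (282.2314147949219, 156.06820678710938), 76.52806854248047)
bench z -0.0007958759978099472
[247 257 290 274 291 286 304 329 373 436 752 598 632 383]
rim 709 0.2606878736164011 ((593.8955688476562, -348.0251159667969), (168.8628387451172, 114.90869903564453), 2.829817771911621)
```

Run:
```python
from h import *
np.set_printoptions(suppress=True,precision=4)
V,U=np.mgrid[:384,:512]
W={c:np.load(f'pics/W_{c}.npy') for c in('top','side')}
# chute wall planes from side camera
m=np.load('pics/m_side_chute_345.npy'); m=cv2.erode(m.astype(np.uint8),np.ones((3,3)))>0
P=W['side'][m]; P=P[(P[:,2]>.02)&(P[:,2]<.24)]
for a,sel in(('-x face',0),('-y face',1)):
    best=None; rng=np.random.default_rng(0)
    for _ in range(600):
        i=rng.choice(len(P),2,replace=False); dv=P[i[1],:2]-P[i[0],:2]; L=np.hypot(*dv)
        if L<.03: continue
        n=np.array([-dv[1],dv[0]])/L
        if (abs(n[0])>.9)!=(sel==0): continue
        inl=abs((P[:,:2]-P[i[0],:2])@n)<.003
        if best is None or inl.sum()>best.sum(): best=inl
    Q=P[best,:2]; c=Q.mean(0); w,v=np.linalg.eigh(np.cov((Q-c).T)); n=v[:,0]; n*=np.sign(n[sel])
    print(a,best.sum(),c,n,np.degrees(np.arctan2(n[1],n[0])))
d=W['top']
m=np.load('pics/m_top_chute_390.npy');P=d[m]
for z0 in(.26,.255):
    t=P[(P[:,2]>z0)&(P[:,2]<.285)]; print(len(t),cv2.minAreaRect((t[:,:2]*1000).astype(np.float32)))
im=cv2.imread('pics/top0.png')
hsv=cv2.cvtColor(im,cv2.COLOR_BGR2HSV)
for u,v in [(146,157),(167,132),(138,229),(215,127),(270,118),(307,116)]: print((u,v),d[v,u])
# head in chute frame
th=np.radians(-87.6); o=np.array([.599,-.350])
ex=np.array([np.cos(th),np.sin(th)]); ey=np.array([-ex[1],ex[0]])
reg=(U>328)&(U<375)&(V>140)&(V<190)&(np.load('pics/top0.npy')>0)
H=hsv.astype(int)
yel=reg&(H[...,0]>18)&(H[...,0]<32)&(H[...,1]>180)
blu=reg&(H[...,0]>95)&(H[...,0]<125)&(H[...,1]>130)
for nm,mm in(('yel',yel),('blu',blu)):
    Q=d[mm]; C=np.c_[(Q[:,:2]-o)@ex,(Q[:,:2]-o)@ey,Q[:,2]]
    print(nm,len(C)); 
    if nm=='yel': print(C[::2])
    else:
        t=C[(C[:,2]>.175)&(C[:,2]<.22)]; print(len(t),t.min(0),t.max(0)); print(t[np.argsort(t[:,0])][:25])
print('peg row')
for v in (163,164,165,166):
    for u in range(332,348):
        q=d[v,u]; print((u,v),im[v,u],((q[:2]-o)@ex).round(4),((q[:2]-o)@ey).round(4),q[2].round(3)) if .1<q[2]<.23 else None
```

```text
-x face 1519 [ 0.5154 -0.3538] [0.9989 0.0478] 2.7391040638878104
-y face 1458 [ 0.5886 -0.402 ] [-0.0435  0.9991] 92.49091491368783
492 ((599.087646484375, -349.88037109375), (161.7584991455078, 112.40362548828125), 2.3225901126861572)
596 ((599.0775146484375, -349.90234375), (161.75506591796875, 112.43303680419922), 2.3594441413879395)
(146, 157) [0.6028 0.3867 0.149 ]
(167, 132) [0.6945 0.3359 0.112 ]
(138, 229) [0.3899 0.4126 0.0869]
(215, 127) [0.7495 0.1956 0.005 ]
(270, 118) [0.7858 0.0068 0.0057]
(307, 116) [ 0.7743 -0.1133  0.0649]
yel 70
[[-0.1437  0.0072  0.1823]
 [-0.1369  0.008   0.1787]
 [-0.13    0.0087  0.1751]
 [-0.1431  0.0049  0.1792]
 [-0.1368  0.0052  0.1776]
 [-0.13    0.0059  0.1741]
 [-0.1236  0.0062  0.1724]
 [-0.1163  0.0072  0.1675]
 [-0.1444  0.0008  0.1837]
 [-0.1362  0.0029  0.1742]
 [-0.1312  0.0019  0.1782]
 [-0.124   0.0029  0.1733]
 [-0.1153  0.0053  0.1627]
 [-0.1448 -0.0024  0.1844]
 [-0.1371 -0.0008  0.1773]
 [-0.1303 -0.0001  0.1737]
 [-0.1238  0.0002  0.1716]
 [-0.1163  0.0015  0.1659]
 [-0.1453 -0.0057  0.1857]
 [-0.1373 -0.0039  0.1772]
 [-0.1
[... 2315 characters left out ...]
1
(337, 165) [109 112 118] -0.1597 -0.0045 0.156
(338, 165) [105 110 112] -0.1566 -0.0044 0.155
(339, 165) [100 103 108] -0.1542 -0.0051 0.158
(340, 165) [103 107 112] -0.15 -0.004 0.153
(341, 165) [115 122 127] -0.1558 -0.0128 0.191
(342, 165) [131 135 141] -0.1522 -0.0122 0.188
(343, 165) [ 94 117 133] -0.1497 -0.0127 0.19
(344, 165) [ 21 117 158] -0.1457 -0.0118 0.186
(345, 165) [ 31 125 168] -0.1428 -0.0119 0.186
(346, 165) [ 29 123 166] -0.1385 -0.0107 0.181
(347, 165) [ 29 126 168] -0.1336 -0.0089 0.172
(341, 166) [ 97 101 104] -0.1547 -0.0146 0.186
(342, 166) [108 110 115] -0.1524 -0.0152 0.188
(343, 166) [ 87  99 111] -0.1491 -0.015 0.187
(347, 166) [ 33 102 139] -0.1338 -0.012 0.173
```

```bash
cat >> h.py <<'E'
np.set_printoptions(suppress=True,precision=4)
def tool(): 
    s=get_state(); return np.array(s['position']),R.from_rotvec(s['tool_rot']),s
def rel(target,yaw=None):
    "slide cm in tool axes; turn deg to bring tool y level along heading yaw(deg, mod 180), z down"
    p,r,s=tool(); print('t',s['time'],'p',p,'q',np.array(s['joint_positions']).round(2),'F',s['ft_force'],'T',s['torque'],'w',s['grip_width'])
    M=r.as_matrix(); print('tool x',M[:,0],'y',M[:,1],'z',M[:,2])
    print('slide cm',r.inv().apply(np.array(target)-p)*100)
    if yaw is not None:
        for k in(0,180):
            a=np.radians(yaw+k); y=np.array([np.cos(a),np.sin(a),0]); z=np.array([0,0,-1.]); x=np.cross(y,z)
            g=R.from_matrix(np.c_[x,y,z]); print('yaw',yaw+k,'dr',np.degrees((r.inv()*g).as_rotvec()))
E
python3 - <<'E'
from h import *
rel([.470,.1815,.25],18.74)
E
```

```text
t 0.7 p [0.2331 0.6068 0.2226] q [-1.19  0.32 -0.07  1.45  0.02  1.37 -0.06] F [-0.5682  0.0263 -0.4676] T [ 0.0281  0.0037 -0.0346] w 0.9977579238922903
tool x [-0.9335  0.3586 -0.    ] y [0.3586 0.9335 0.0001] z [ 0.0001  0.0001 -1.    ]
slide cm [-37.3638 -31.2053  -2.742 ]
yaw 18.74 dr [ 0.0074 -0.0017 50.2452]
yaw 198.74 dr [   0.0021    0.009  -129.7548]
```

>>> move_arm(jaw=[0,0,0,0,0], slide=[[-3,-2.5,-1.5],[-3.5,-2.9,-1],[-3.5,-2.9,-0.5],[-3.5,-2.9,0],[-3.5,-2.9,0]], dr=[[0,0,0],[0,0,0],[0,0,0],[0,0,0],[0,0,0]])

```text
time: 1.2
position: [0.3421, 0.4127, 0.2531]
tool_rot: [0.573, 3.088, 0.002]
ft_force: [1.2, 0.4, -0.4]
grip_width: 1.001
```

>>> move_arm(jaw=[0,0,0,0,0], slide=[[-3.5,-2.9,0],[-3.5,-2.9,0],[-3.5,-2.9,0],[-3.5,-2.9,0],[-3.5,-2.9,0]], dr=[[0,0,0],[0,0,0],[0,0,0],[0,0,0],[0,0,0]])

```text
time: 1.7
position: [0.4533, 0.2144, 0.253]
tool_rot: [0.573, 3.088, 0.002]
ft_force: [0.3, 0.3, 0.3]
grip_width: 0.999
```

Run:
```python
from h import *
rel([.470,.1815,.25],18.74)
```

```text
t 1.7 p [0.4533 0.2144 0.253 ] q [-0.75 -0.02  0.25  1.77  0.    1.38  0.71] F [0.3347 0.2981 0.2849] T [ 0.0934 -0.0394 -0.0165] w 0.998810783167753
tool x [-0.9335  0.3585 -0.0005] y [0.3585 0.9335 0.0011] z [ 0.0009  0.0009 -1.    ]
slide cm [-2.7358 -2.4713  0.3005]
yaw 18.74 dr [ 0.074   0.0006 50.2541]
yaw 198.74 dr [  -0.0008    0.0895 -129.7459]
```

>>> move_arm(jaw=[0,0,0,0,0], slide=[[-2.7,-2.5,0.3],[0,0,0],[0,0,0],[0,0,0],[0,0,0]], dr=[[0,0,8.4],[0,0,8.4],[0,0,8.4],[0,0,8.4],[0,0,8.4]])

```text
time: 2.2
position: [0.4689, 0.1829, 0.2498]
tool_rot: [1.65, 2.673, 0.001]
ft_force: [-0.6, 0.7, -0.1]
grip_width: 1.003
```

>>> move_arm(jaw=[0,0], slide=[[0,0,0],[0,0,0]], dr=[[0,0,8.25],[0,0,0]])

```text
time: 2.4
position: [0.4689, 0.183, 0.2497]
tool_rot: [1.831, 2.553, 0.001]
ft_force: [-0.5, -0.0, 0.7]
grip_width: 0.998
```

Run:
```python
from h import *
rel([.470,.1815,.076],18.74)
im,_=snap('top','top1'); snap('side','side1')
s=cv2.imread('pics/side1.png'); a=cv2.imread('pics/top1.png')
cv2.imwrite('pics/z4.png',np.hstack([cv2.resize(s[130:250,160:280],(400,400)),cv2.resize(a[140:260,160:280],(400,400))]))
```

```text
t 2.4 p [0.4689 0.183  0.2497] q [-0.71 -0.01  0.28  1.78  0.    1.38 -0.1 ] F [-0.547  -0.012   0.6852] T [-0.0573 -0.0108  0.0069] w 0.9981323680622731
tool x [-0.3208  0.9471  0.0001] y [0.9471 0.3208 0.0004] z [ 0.0004  0.0003 -1.    ]
slide cm [-0.1832  0.0487 17.3743]
yaw 18.74 dr [ 0.0245 -0.0074 -0.0264]
yaw 198.74 dr [ -0.0116  -0.0385 179.9736]
```

View pics/z4.png

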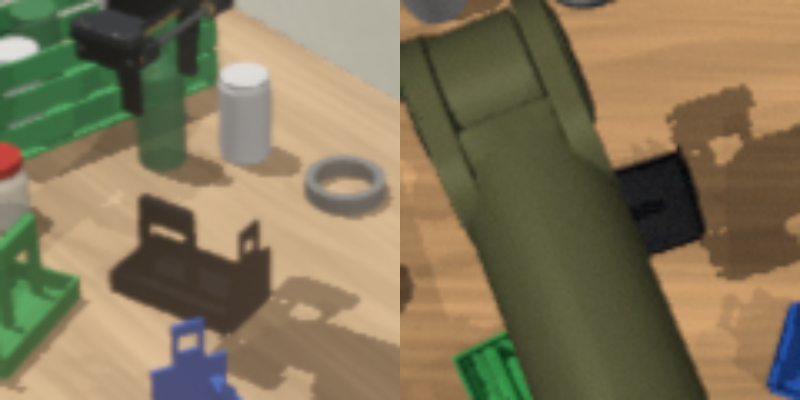

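The gripper hangs over the handle in the side crop at about (150,60), and the arm hides it in the top view. I'm descending now.

>>> move_arm(jaw=[0,0,0,0,0], slide=[[-0.2,0.05,3],[0,0,4],[0,0,4],[0,0,4],[0,0,2.3]], dr=[[0,0,0],[0,0,0],[0,0,0],[0,0,0],[0,0,0]])

```text
time: 3.0
position: [0.4682, 0.1805, 0.0735]
tool_rot: [-1.825, -2.555, 0.005]
ft_force: [-0.5, -0.6, 0.1]
grip_width: 1.0
```

Run:
```python
from h import *
rel([.470,.1815,.076],18.74)
snap('side','side2')
s=cv2.imread('pics/side2.png')
cv2.imwrite('pics/z5.png',cv2.resize(s[160:250,170:260],(600,600),interpolation=cv2.INTER_CUBIC))
```

```text
t 3.0 p [0.4682 0.1805 0.0735] q [-0.69  0.14  0.29  1.99 -0.05  1.02 -0.05] F [-0.4595 -0.6426  0.1139] T [-0.0917  0.0555 -0.0015] w 1.0003043488498236
tool x [-0.3242  0.946  -0.0006] y [ 0.946   0.3242 -0.0038] z [-0.0034 -0.0018 -1.    ]
slide cm [ 0.0337  0.2051 -0.2467]
yaw 18.74 dr [-0.2175  0.0372  0.1766]
yaw 198.74 dr [  -0.0583   -0.3413 -179.8231]
```

View pics/z5.png

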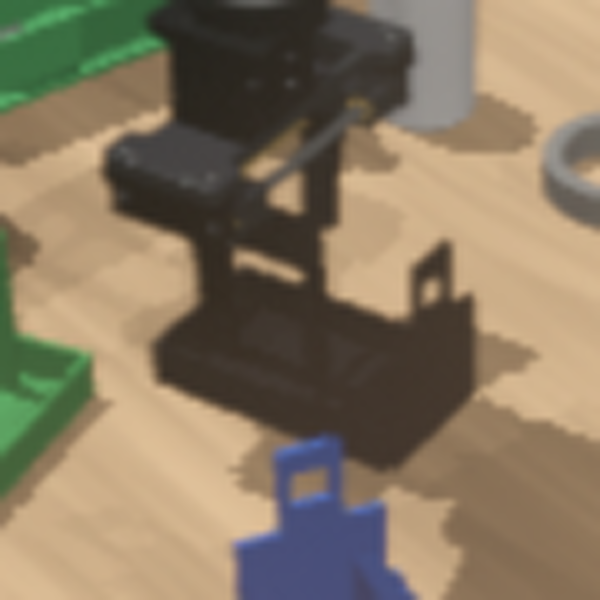

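The fingers straddle the handle bar at about (265,240) in the crop. I'm correcting 2 mm and closing.

>>> move_arm(jaw=[0,150,220,255,255], slide=[[0,0.2,-0.2],[0,0,0],[0,0,0],[0,0,0],[0,0,0]], dr=[[0,0,0],[0,0,0],[0,0,0],[0,0,0],[0,0,0]], force=35)

```text
time: 3.55
position: [0.4725, 0.1823, 0.0796]
tool_rot: [1.829, 2.553, 0.003]
ft_force: [0.3, -1.1, 0.2]
grip_width: 0.72
```

>>> move_arm(jaw=[255,255,255,255,255], slide=[[0,0,0],[0,0,0],[0,0,0],[0,0,0],[0,0,0]], dr=[[0,0,0],[0,0,0],[0,0,0],[0,0,0],[0,0,0]], force=35)

```text
time: 4.05
position: [0.4719, 0.182, 0.0785]
tool_rot: [-1.83, -2.553, 0.0]
ft_force: [0.2, -0.0, -0.1]
grip_width: 0.264
```

Run:
```python
from h import *
rel([.470,.1815,.250],18.74)
```

```text
t 4.05 p [0.4719 0.182  0.0785] q [-0.69  0.14  0.29  1.98 -0.05  1.03 -0.05] F [ 0.1875 -0.03   -0.1421] T [-0.0947  0.0492  0.0092] w 0.26448505459406885
tool x [-0.3212  0.947   0.    ] y [ 0.947   0.3212 -0.    ] z [-0.  0. -1.]
slide cm [  0.0174  -0.1915 -17.1466]
yaw 18.74 dr [-0.0009 -0.0008 -0.0055]
yaw 198.74 dr [ -0.0012   0.0014 179.9945]
```

>>> move_arm(jaw=[255,255,255,255,255], slide=[[0,0,0.15],[0,0,0],[0,0,0],[0,0,0],[0,0,0]], dr=[[0,0,0],[0,0,0],[0,0,0],[0,0,0],[0,0,0]], force=35)

```text
time: 4.55
position: [0.4718, 0.1819, 0.0768]
tool_rot: [-1.83, -2.553, 0.0]
ft_force: [-0.1, -0.3, -2.2]
grip_width: 0.162
```

Run:
```python
from h import *
rel([.470,.1815,.250],18.74)
```

```text
t 4.55 p [0.4718 0.1819 0.0768] q [-0.69  0.14  0.29  1.98 -0.05  1.02 -0.05] F [-0.0863 -0.345  -2.1658] T [0.0252 0.0144 0.0209] w 0.16233759718839014
tool x [-0.3212  0.947  -0.    ] y [ 0.947   0.3212 -0.0001] z [-0.0001 -0.     -1.    ]
slide cm [  0.0179  -0.1867 -17.3163]
yaw 18.74 dr [-0.0056  0.0011 -0.0068]
yaw 198.74 dr [  0.0017   0.0088 179.9932]
```

Opening is 14.1 mm, so the bar is gripped. Lifting and turning to the chute heading.

>>> move_arm(jaw=[255,255,255,255,255], slide=[[0,0,-1],[0,0,-3],[0,0,-4],[0,0,-3.5],[0,0,0]], dr=[[0,0,0],[0,0,0],[0,0,0],[0,0,8.2],[0,0,8.1]])

```text
time: 5.05
position: [0.4754, 0.1834, 0.1986]
tool_rot: [2.178, 2.259, 0.017]
ft_force: [0.5, 1.2, -2.7]
grip_width: 0.16
```

Run:
```python
from h import *
rel([.5844,-.0429,.1318],2.45)
```

```text
t 5.05 p [0.4754 0.1834 0.1986] q [-0.71  0.02  0.3   1.85 -0.01  1.26 -0.38] F [ 0.4504  1.1806 -2.6781] T [ 0.0575  0.0733 -0.0807] w 0.1596595488878275
tool x [-0.0365  0.9993  0.0052] y [0.9993 0.0365 0.01  ] z [ 0.0098  0.0056 -0.9999]
slide cm [-23.0435  10.0046   6.6588]
yaw 2.45 dr [ 0.5748 -0.2955 -0.3579]
yaw 182.45 dr [ -0.4633  -0.9011 179.6393]
```

>>> move_arm(jaw=[255,255,255,255,255], slide=[[-3.0,2.0,0],[-4,2,0],[-4,2,0],[-4,2,0],[-4,2,0]], dr=[[0,0,0],[0,0,0],[0,0,0],[0,0,0],[0,0,0]])

```text
time: 5.55
position: [0.5807, -0.005, 0.1931]
tool_rot: [2.173, 2.268, 0.002]
ft_force: [-0.2, -0.0, -2.6]
grip_width: 0.158
```

>>> move_arm(jaw=[255,255,255], slide=[[-1,0,2],[0,0,2.5],[0,0,0]], dr=[[0,0,0],[0,0,0],[0,0,0]])

```text
time: 5.85
position: [0.5778, -0.0141, 0.1443]
tool_rot: [-2.172, -2.264, 0.007]
ft_force: [-0.2, 1.2, -2.9]
grip_width: 0.16
```

Run:
```python
from h import *
rel([.5844,-.0429,.1318],2.45)
```

```text
t 5.85 p [ 0.5778 -0.0141  0.1443] q [-0.44  0.24  0.49  1.75 -0.12  1.19  0.12] F [-0.239   1.2219 -2.8665] T [-0.0462  0.0926 -0.0415] w 0.1597050903044821
tool x [-0.0412  0.9992 -0.0001] y [ 0.9991  0.0412 -0.0063] z [-0.0063 -0.0004 -1.    ]
slide cm [-2.908   0.5479  1.2436]
yaw 2.45 dr [-0.3623  0.0079 -0.088 ]
yaw 182.45 dr [  0.0124   0.5688 179.9111]
```

>>> move_arm(jaw=[255,255,255], slide=[[-0.5,0.5,1.2],[0,0,0],[0,0,0]], dr=[[0,0,0],[0,0,0],[0,0,0]])

```text
time: 6.15
position: [0.586, -0.0182, 0.1358]
tool_rot: [2.173, 2.268, 0.001]
ft_force: [-0.5, -0.3, -1.5]
grip_width: 0.154
```

Run:
```python
from h import *
rel([.5844,-.0429,.1318],2.45)
for n in('top','side'): snap(n,n+'3')
s=cv2.imread('pics/side3.png'); a=cv2.imread('pics/top3.png')
cv2.imwrite('pics/z6.png',cv2.resize(s[140:260,240:400],(800,600),interpolation=cv2.INTER_CUBIC))
cv2.imwrite('pics/z7.png',cv2.resize(a[110:230,240:400],(800,600),interpolation=cv2.INTER_CUBIC))
```

```text
t 6.15 p [ 0.586  -0.0182  0.1358] q [-0.43  0.26  0.49  1.74 -0.13  1.17  0.13] F [-0.5317 -0.3019 -1.5164] T [-0.0208  0.0234 -0.0253] w 0.15414490915682744
tool x [-0.0429  0.9991  0.    ] y [0.9991 0.0429 0.0009] z [ 0.0009  0.     -1.    ]
slide cm [-2.4629 -0.2692  0.3994]
yaw 2.45 dr [ 0.0537 -0.0003  0.0084]
yaw 182.45 dr [   0.0005    0.0843 -179.9916]
```

View pics/z6.png

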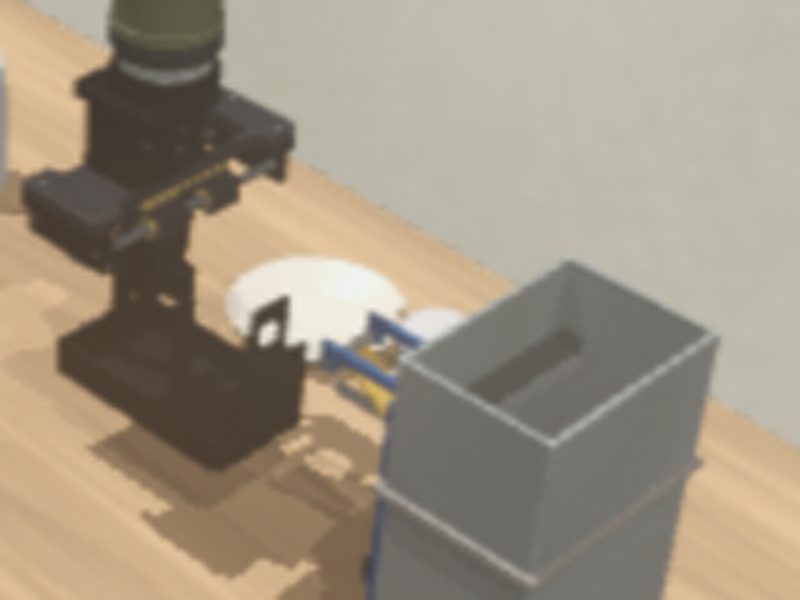

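View pics/z7.png

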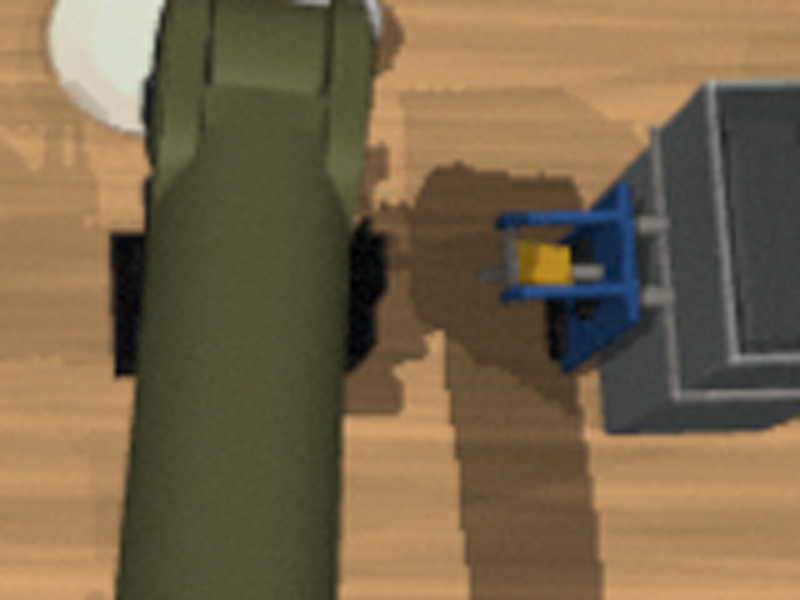

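The tray is level ahead of the peg, with the eye plate at about (375,260) in the top crop and the peg tip at (485,272). I'm measuring the plate against the peg.

```bash
cat >> h.py <<'E'
TH=np.radians(-87.55); O=np.array([.599,-.350])
EX=np.array([np.cos(TH),np.sin(TH)]); EY=np.array([-EX[1],EX[0]])
def ch(P): return np.c_[(P[...,:2].reshape(-1,2)-O)@EX,(P[...,:2].reshape(-1,2)-O)@EY,P[...,2].reshape(-1)]
V,U=np.mgrid[:384,:512]
E
python3 - <<'E'
from h import *
for n,reg in(('top',(305,330,150,190)),('side',(284,305,195,235))):
    d=np.load(f'pics/{n}3.npy'); W=world(n,U,V,d)
    m=(d>0)&(U>=reg[0])&(U<reg[1])&(V>=reg[2])&(V<reg[3])
    C=ch(W[m]); im=cv2.imread(f'pics/{n}3.png')[m]
    k=(C[:,2]>.1)&(C[:,2]<.19)&(im.max(1)<75)&(C[:,0]>-.24)&(C[:,0]<-.19)
    C=C[k]; print(n,len(C))
    for lo,hi in((.10,.128),(.128,.14),(.14,.16),(.16,.185)):
        q=C[(C[:,2]>lo)&(C[:,2]<=hi)]
        if len(q): print(lo,len(q),'min',q.min(0),'max',q.max(0),'mean',q.mean(0))
p,r,s=tool(); print('tcp chute',ch(p))
# peg in side?
d=np.load('pics/side0.npy');W=world('side',U,V,d)
m=(d>0)&(U>=300)&(U<322)&(V>=195)&(V<225);C=ch(W[m]);im=cv2.imread('pics/side0.png')[m]
k=(C[:,2]>.13)&(C[:,0]<-.08)&(C[:,0]>-.2)
for c,i in zip(C[k],im[k]): print(c,i,end=';')
E
```

```text
top 115
0.1 41 min [-0.2287 -0.037   0.1001] max [-0.2226  0.04    0.1278] mean [-0.2276  0.0009  0.1162]
0.128 25 min [-0.228  -0.0377  0.128 ] max [-0.2232  0.0407  0.1377] mean [-0.2261 -0.0023  0.1313]
0.14 15 min [-0.2286 -0.0141  0.1424] max [-0.223   0.0183  0.1597] mean [-0.2271  0.0005  0.1481]
0.16 34 min [-0.2282 -0.0134  0.1617] max [-0.2226  0.0196  0.185 ] mean [-0.2259  0.0015  0.1744]
side 0
tcp chute [[-0.3322  0.0013  0.1361]]
[-0.1589  0.0184  0.1981] [178 169 161];[-0.1588  0.0137  0.1965] [157 163 163];[-0.1564  0.0157  0.1968] [133 114 106];[-0.1544  0.0183  0.1966] [152 127 114];[-0.1554  0.0248  0.193 ] [170 155 146];[-0.158   0.0133  0.1932] [149 156 157];[-0.1569  0.017   0.192 ] [104  95  94];[-0.1487  0.0115  0.199 ] [111  91  86];[-0.1496  0.0177  0.1955] [134 107  95];[-0.1462  0.0186  0.1969] [151 125 113];[-0.1422  0.0185  0.1991] [163 149 142];[-0.1596  0.0158  0.1871] [140 143 143];[-0.1551  0.0151  0.1899] [106  97  96];[-0.1495  0.013   0.1939] [97 86 85];[-0.1497  0.0185  0.1911] [99 85 83];[-0.1402  0.0113  0.1997] [113  92  86];[-0.1386  0.0143 
[... 6598 characters left out ...]
1994] [107 118 124];[-0.1439 -0.0063  0.1428] [117 147 171];[-0.1371 -0.0098  0.1486] [100 118 135];[-0.1366 -0.0053  0.1465] [ 92 104 115];[-0.1311 -0.0072  0.1507] [ 89 104 116];[-0.1198 -0.0169  0.1622] [ 81 125 150];[-0.1167 -0.0158  0.1634] [ 81 140 170];[-0.0914 -0.044   0.1925] [ 86 118 136];[-0.1346 -0.0074  0.1447] [108 132 153];[-0.1274 -0.0115  0.151 ] [ 96 114 129];[-0.1232 -0.0119  0.1536] [ 83 111 129];[-0.1168 -0.0151  0.1589] [ 79 126 152];[-0.0901 -0.0452  0.19  ] [ 86 102 117];[-0.1256 -0.0082  0.1463] [108 133 155];[-0.1195 -0.011   0.1513] [ 89 114 132];[-0.09   -0.0449  0.1861] [ 88  92 100];[-0.1214 -0.008   0.1446] [117 141 163];[-0.0893 -0.0452  0.1828] [ 98 102 112];
```

>>> move_arm(jaw=[255,255,255,255,255], slide=[[-0.5,-0.3,0.4],[-1.2,0,0],[-1,0,0],[0,0,0],[0,0,0]], dr=[[0,0,0],[0,0,0],[0,0,0],[0,0,0],[0,0,0]])

```text
time: 6.75
position: [0.5837, -0.0462, 0.1312]
tool_rot: [2.176, 2.266, 0.001]
ft_force: [0.6, 0.9, -2.5]
grip_width: 0.16
```

```bash
cat > look.py <<'E'
import sys
from h import *
k=sys.argv[1]
rel([.5844,-.0429,.1318],2.45)
p,r,s=tool(); print('tcp chute',ch(p)*1000, 'eye x',ch(p)[0,0]*1000+107.5)
for n in('top','side'): snap(n,n+k)
s=cv2.imread(f'pics/side{k}.png'); a=cv2.imread(f'pics/top{k}.png')
cv2.imwrite(f'pics/c{k}.png',np.hstack([cv2.resize(s[190:250,275:335],(400,400),interpolation=cv2.INTER_CUBIC),cv2.resize(a[135:195,305:365],(400,400),interpolation=cv2.INTER_CUBIC)]))
d=np.load(f'pics/top{k}.npy'); W=world('top',U,V,d)
m=(d>0)&(U>=300)&(U<380)&(V>=150)&(V<190)
im=cv2.imread(f'pics/top{k}.png')[m]; C=ch(W[m])
k2=(C[:,2]>.165)&(C[:,2]<.19)&(im.max(1)<60)&(C[:,0]>-.24); q=C[k2]
if len(q): print('crossbar',len(q),np.percentile(q*1000,[3,50,97],axis=0))
y=(im[:,2]>130)&(im[:,0]<60); q=C[y&(C[:,2]>.14)]
if len(q)>8:
    A=np.polyfit(q[:,0],q[:,2],1); print('flap n',len(q),'x',q[:,0].min(),q[:,0].max(),'z',q[:,2].min(),q[:,2].max(),'angle',np.degrees(np.arctan(A[0])),'y',q[:,1].min(),q[:,1].max())
E
python3 look.py 4
```

```text
t 6.75 p [ 0.5837 -0.0462  0.1312] q [-0.4   0.26  0.5   1.75 -0.14  1.16  0.19] F [ 0.6315  0.9274 -2.5074] T [ 0.051   0.0444 -0.0669] w 0.15978675071167966
tool x [-0.0409  0.9992  0.0002] y [0.9992 0.0409 0.0003] z [ 0.0003  0.0002 -1.    ]
slide cm [ 0.3297  0.084  -0.0591]
yaw 2.45 dr [ 0.0162 -0.0124 -0.1058]
yaw 182.45 dr [ -0.0195  -0.0254 179.8942]
tcp chute [[-304.1484   -2.3049  131.208 ]] eye x -196.64835586726332
crossbar 37 [[-200.5023  -26.9607  166.6152]
 [-196.4753   -1.5169  174.2193]
 [ -79.8328   18.9143  188.4072]]
```

View pics/c4.png

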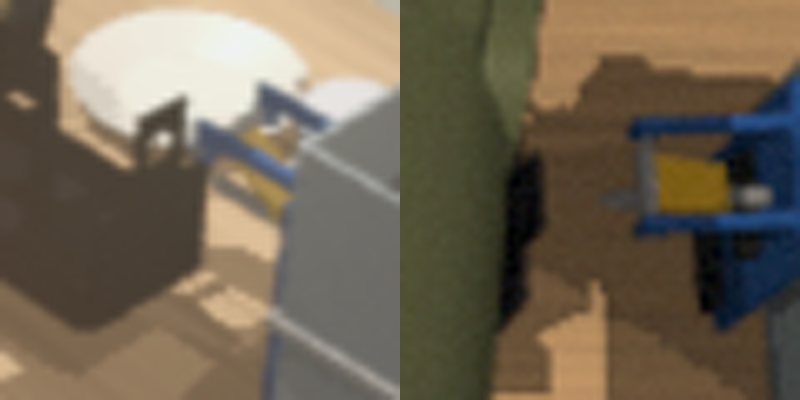

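```bash
sed -i 's/y=(im\[:,2\]>130)&(im\[:,0\]<60)/y=(im[:,2].astype(int)-im[:,0]>55)\&(C[:,0]>-.16)\&(C[:,0]<-.1)/; s/(C\[:,0\]>-.24); q/(abs(C[:,0]-ch(p)[0,0]-.1075)<.006); q/' look.py
python3 - <<'E'
from h import *
d=np.load('pics/top4.npy');W=world('top',U,V,d);im=cv2.imread('pics/top4.png').astype(int)
m=(d>0)&(U>=315)&(U<330)&(V>=150)&(V<190)&(im.max(2)<60)
C=ch(W[m])*1000;C=C[(C[:,2]>100)&(C[:,2]<190)&(C[:,0]>-204)]
for lo,hi in((100,127),(132,155),(155,190)):
    q=C[(C[:,2]>lo)&(C[:,2]<hi)];print(lo,len(q),q.min(0),q.max(0),np.median(q,0))
m=(d>0)&(U>=328)&(U<380)&(V>=145)&(V<190)
C=ch(W[m])*1000;i=im[m]
b=(i[:,0]-i[:,2]>50)&(C[:,2]>188)&(C[:,2]<208)&(C[:,0]>-165)&(C[:,0]<-100)
q=C[b];a=q[q[:,1]>0];c=q[q[:,1]<0];print('rails',len(a),len(c),a.min(0),a.max(0),c.min(0),c.max(0),a[:,1].mean(),c[:,1].mean())
y=(i[:,2]-i[:,0]>55)&(C[:,2]>150)&(C[:,2]<190);q=C[y];print('flap',len(q),q.min(0),q.max(0),q.mean(0))
g=(abs(i[:,0]-i[:,2])<40)&(C[:,2]>140)&(C[:,2]<163)&(C[:,0]<-135);q=C[g];print('peg',len(q),q.min(0),q.max(0),q.mean(0))
E
```

```text
100 41 [-200.9662  -41.7272  101.1024] [-195.1977   26.3888  126.8479] [-199.8354  -14.7536  118.2827]
132 20 [-200.6069  -18.348   132.6378] [-195.9784   14.6621  151.5514] [-199.2326   -2.904   139.9543]
155 33 [-200.5854  -18.9454  157.2801] [-195.3575   14.7278  177.6965] [-198.9052   -1.5169  172.9564]
rails 24 29 [-155.1339   18.3052  191.2393] [-100.5458   22.9578  204.4595] [-155.8828  -25.3706  196.2647] [-100.1582  -20.8647  204.7871] 20.392866616007282 -23.545859551170558
flap 76 [-145.2852  -12.6515  159.9562] [-112.2256   11.2538  184.8373] [-129.3823   -0.8488  173.6074]
peg 15 [-165.1033   -4.9597  150.0903] [-149.3286    2.6276  160.5416] [-156.2286   -0.9667  153.5383]
```

Crossbar centre is at lateral −2.1 mm and peg, rails and flap at about −1.2, so I'm correcting +1 mm and advancing.

>>> move_arm(jaw=[255,255,255,255,255], slide=[[-0.5,0.1,0],[-0.8,0,0],[-0.8,0,0],[-0.8,0,0],[0,0,0]], dr=[[0,0,0],[0,0,0],[0,0,0],[0,0,0],[0,0,0]])

```text
time: 7.35
position: [0.5857, -0.0769, 0.1312]
tool_rot: [2.176, 2.264, -0.001]
ft_force: [0.5, 0.0, -2.9]
grip_width: 0.155
```

```bash
python3 look.py 5
```

```text
t 7.35 p [ 0.5857 -0.0769  0.1312] q [-0.36  0.28  0.52  1.74 -0.15  1.17  0.24] F [ 0.4538  0.0073 -2.9006] T [-0.0026  0.0418  0.0494] w 0.15523213702291147
tool x [-0.0396  0.9992 -0.0012] y [0.9992 0.0396 0.0001] z [ 0.0002 -0.0012 -1.    ]
slide cm [ 3.4051  0.0029 -0.0678]
yaw 2.45 dr [ 0.0059  0.0693 -0.1809]
yaw 182.45 dr [  0.1087  -0.0093 179.8191]
tcp chute [[-273.3915   -1.5952  131.1635]] eye x -165.8915353811322
crossbar 23 [[-169.7423  -16.1628  168.8475]
 [-167.4783   -2.2175  173.7021]
 [-165.1237   14.7892  176.3098]]
flap n 79 x -0.14817120038312134 -0.11201203141275384 z 0.16168097567723883 0.18871602788034503 angle -33.08593057200262 y -0.012136367403756681 0.011114411851001219
```

View pics/c5.png

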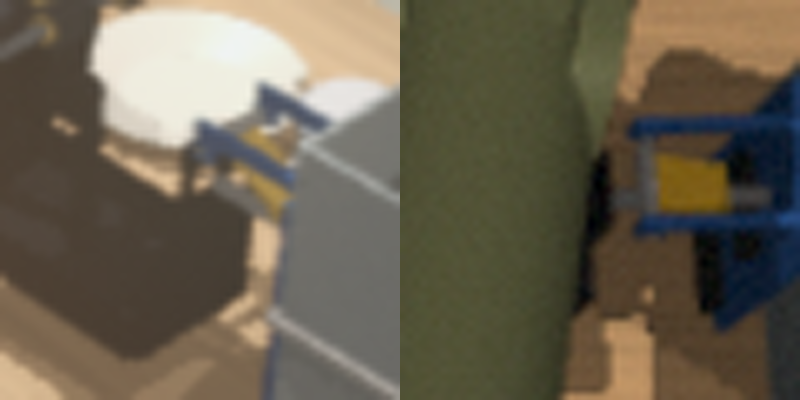

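The peg tip is just entering the eye and is centred, with no contact force. Continuing at 6–7 mm per row.

>>> move_arm(jaw=[255,255,255,255], slide=[[-0.7,0,0],[-0.7,0,0],[-0.6,0,0],[0,0,0]], dr=[[0,0,-0.15],[0,0,0],[0,0,0],[0,0,0]])

```text
time: 7.85
position: [0.5866, -0.0962, 0.1312]
tool_rot: [2.173, 2.268, -0.001]
ft_force: [0.4, -1.0, -2.8]
grip_width: 0.159
```

>>> move_arm(jaw=[255,255,255,255], slide=[[-0.6,0,0],[-0.6,0,0],[-0.5,0,0],[0,0,0]], dr=[[0,0,0],[0,0,0],[0,0,0],[0,0,0]])

```text
time: 8.25
position: [0.5874, -0.1127, 0.1311]
tool_rot: [2.172, 2.269, -0.001]
ft_force: [-0.5, -0.2, -2.8]
grip_width: 0.161
```

```bash
python3 look.py 6
```

```text
t 8.25 p [ 0.5874 -0.1127  0.1311] q [-0.31  0.29  0.53  1.72 -0.16  1.17  0.32] F [-0.4897 -0.2456 -2.8106] T [0.0702 0.0276 0.005 ] w 0.16134795671533
tool x [-0.0436  0.999  -0.0006] y [0.999  0.0436 0.    ] z [ 0.     -0.0006 -1.    ]
slide cm [ 6.9837  0.0042 -0.0779]
yaw 2.45 dr [0.0007 0.034  0.0509]
yaw 182.45 dr [  -0.0534    0.0011 -179.9491]
tcp chute [[-237.6062   -1.4384  131.0628]] eye x -130.1061680839096
flap n 62 x -0.132231956601232 -0.10681204176346978 z 0.16519598783063238 0.17999867968910555 angle -24.933010801378657 y -0.013101592380648617 0.01083066139609215
```

View pics/c6.png

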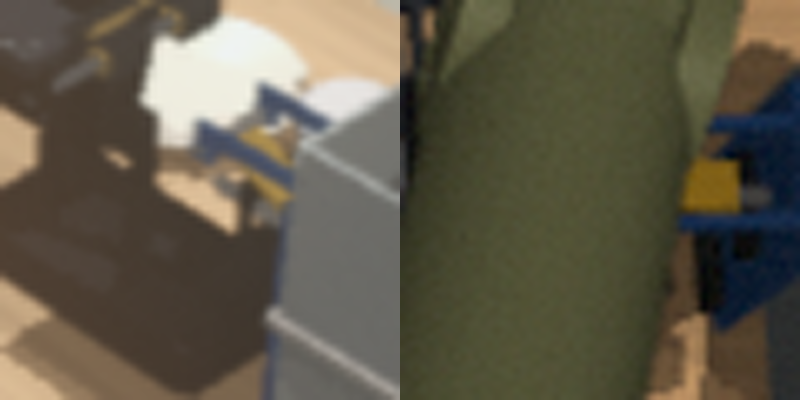

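The flap is being lifted: its slope went from 33° to 25°. Contact forces are still near zero. Continuing to just short of the buffer.

>>> move_arm(jaw=[255,255,255,255,255], slide=[[-0.6,0,0],[-0.6,0,0],[-0.5,0,0],[-0.4,0,0],[0,0,0]], dr=[[0,0,0],[0,0,0],[0,0,0],[0,0,0],[0,0,0]])

```text
time: 8.85
position: [0.5884, -0.1336, 0.1311]
tool_rot: [2.172, 2.269, -0.001]
ft_force: [0.7, 0.3, -2.1]
grip_width: 0.155
```

```bash
cat > side.py <<'E'
import sys
from h import *
k=sys.argv[1]; p,r,s=tool()
print('t',s['time'],'tcp ch',ch(p)*1000,'eye x',ch(p)[0,0]*1000+107.5,'F',s['ft_force'],'T',s['torque'])
snap('side','side'+k); snap('top','top'+k)
a=cv2.imread(f'pics/side{k}.png'); cv2.imwrite(f'pics/c{k}.png',np.hstack([cv2.resize(a[190:240,290:340],(400,400),interpolation=cv2.INTER_CUBIC),cv2.resize(cv2.imread(f'pics/top{k}.png')[140:190,320:370],(400,400),interpolation=cv2.INTER_CUBIC)]))
d=np.load(f'pics/side{k}.npy');W=world('side',U,V,d)
i=a.astype(int); m=(d>0)&(U>295)&(U<325)&(V>195)&(V<230)&(i[...,2]-i[...,0]>55)&(i[...,1]-i[...,0]>35)
q=ch(W[m])*1000; q=q[(abs(q[:,1])<20)&(q[:,2]>140)&(q[:,0]>-170)]
if len(q)>5: 
    A=np.polyfit(q[:,0],q[:,2],1); print('flap side n',len(q),q.min(0),q.max(0),'z at -130',np.polyval(A,-130),'ang',np.degrees(np.arctan(A[0])))
d=np.load(f'pics/top{k}.npy');W=world('top',U,V,d);i=cv2.imread(f'pics/top{k}.png').astype(int)
m=(d>0)&(U>330)&(U<365)&(V>150)&(V<180)&(i[...,2]-i[...,0]>55)
q=ch(W[m])*1000; q=q[(abs(q[:,1])<20)&(q[:,2]>140)]
if len(q): print('flap top n',len(q),q.min(0),q.max(0))
E
python3 side.py 7; python3 - <<'E'
E
```

```text
t 8.85 tcp ch [[-216.6073   -1.3801  131.1415]] eye x -109.10727749012861 F [ 0.7358  0.3121 -2.1143] T [-0.0276  0.0187 -0.0197]
flap side n 19 [-151.0942  -15.359   173.8285] [-118.309     9.5651  184.5052] z at -130 178.86068115816133 ang -8.042765466688218
flap top n 9 [-108.1111  -10.8866  176.1975] [-104.0894    1.661   180.5269]
```

View pics/c7.png

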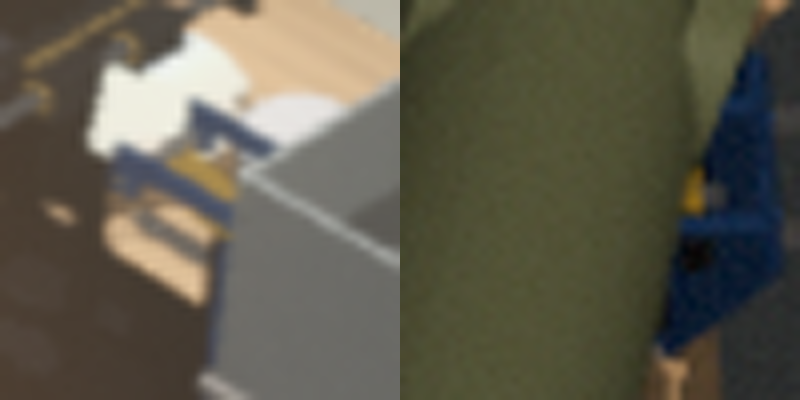

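The flap is lifted; it lies almost flat at about (205,170) in the left crop. Now slow steps to the buffer.

>>> move_arm(jaw=[255,255,255,255], slide=[[-0.25,0,0],[-0.25,0,0],[-0.1,0,0],[0,0,0]], dr=[[0,0,0],[0,0,0],[0,0,0],[0,0,0]])

```text
time: 9.35
position: [0.5887, -0.1387, 0.1311]
tool_rot: [2.171, 2.27, -0.0]
ft_force: [-0.9, -0.2, -2.7]
grip_width: 0.159
```

```bash
python3 side.py 8; for i in 1 2 3; do python3 -c "
from h import *
print(get_state()['ft_force'])"; done
```

```text
t 9.35 tcp ch [[-211.5322   -1.2088  131.099 ]] eye x -104.03220900565202 F [-0.9427 -0.2292 -2.7271] T [0.0028 0.0377 0.0125]
flap side n 21 [-150.4871  -14.8745  171.8806] [-114.5905    7.3205  185.1376] z at -130 179.38584583093814 ang -15.804912440164827
[-0.0032  0.1637 -2.0552]
[-0.0032  0.1637 -2.0552]
[-0.0032  0.1637 -2.0552]
```

View pics/c8.png

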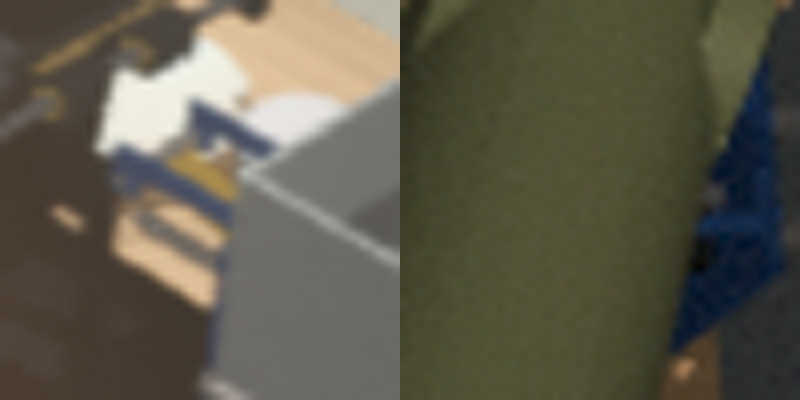

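The flap is still up and there is no buffer force yet. Stepping 1 mm at a time.

>>> move_arm(jaw=[255,255,255,255], slide=[[-0.1,0,0],[-0.1,0,0],[0,0,0],[0,0,0]], dr=[[0,0,0],[0,0,0],[0,0,0],[0,0,0]])

```text
time: 9.85
position: [0.5888, -0.1405, 0.1311]
tool_rot: [2.171, 2.271, 0.0]
ft_force: [0.6, -0.8, -3.0]
grip_width: 0.159
```

```bash
python3 side.py 9
```

```text
t 9.85 tcp ch [[-209.7621   -1.1993  131.0842]] eye x -102.2621317585033 F [ 0.5577 -0.8074 -2.9878] T [-0.0235  0.0424 -0.0188]
flap side n 21 [-149.6742  -16.5395  172.2936] [-114.2589    8.4548  186.8845] z at -130 179.05954758405773 ang -15.86054906467385
```

>>> move_arm(jaw=[255,255,255], slide=[[-0.1,0,0],[0,0,0],[0,0,0]], dr=[[0,0,0],[0,0,0],[0,0,0]])

```text
time: 10.25
position: [0.5889, -0.1414, 0.1311]
tool_rot: [2.171, 2.271, 0.0]
ft_force: [-0.1, -0.3, -2.8]
grip_width: 0.16
```

```bash
python3 side.py 10
```

```text
t 10.25 tcp ch [[-208.7949   -1.1901  131.0716]] eye x -101.29494830995387 F [-0.1206 -0.2558 -2.7984] T [-0.0276  0.0247  0.0263]
flap side n 21 [-151.7117  -16.0329  172.7065] [-113.4972   10.5855  183.9354] z at -130 178.07957305310714 ang -9.870981425561789
```

View pics/c10.png

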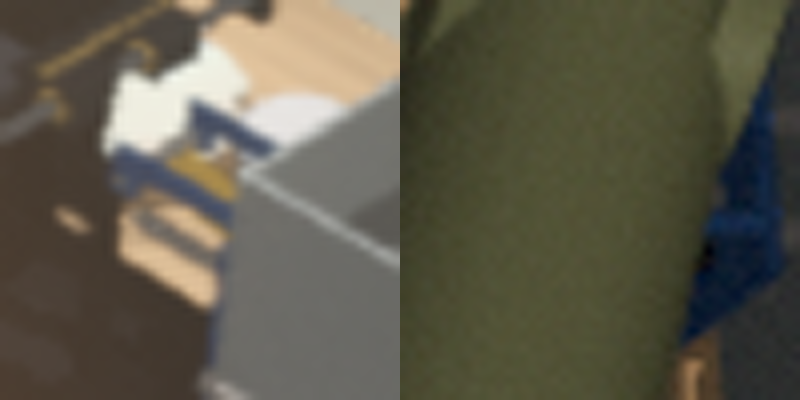

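>>> move_arm(jaw=[255,255,255], slide=[[-0.1,0,0],[0,0,0],[0,0,0]], dr=[[0,0,0],[0,0,0],[0,0,0]])

```text
time: 10.65
position: [0.589, -0.1425, 0.1311]
tool_rot: [2.171, 2.271, 0.0]
ft_force: [-0.6, -0.3, -2.3]
grip_width: 0.154
```

>>> move_arm(jaw=[255,255,255], slide=[[-0.1,0,0],[0,0,0],[0,0,0]], dr=[[0,0,0],[0,0,0],[0,0,0]])

```text
time: 10.95
position: [0.5889, -0.143, 0.131]
tool_rot: [-2.17, -2.271, -0.0]
ft_force: [-0.3, 0.3, -2.1]
grip_width: 0.158
```

```bash
python3 side.py 11
```

```text
t 10.95 tcp ch [[-207.239    -1.1925  131.0343]] eye x -99.73900383804454 F [-0.2732  0.3235 -2.1258] T [0.1925 0.0875 0.0233]
flap side n 29 [-150.3518  -16.7401  161.4309] [-117.7152    8.349   185.696 ] z at -130 168.5292982939095 ang -29.731323787581854
```

View pics/c11.png

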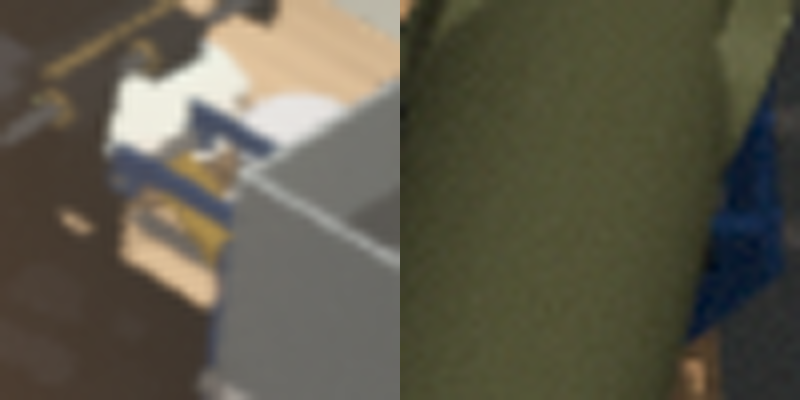

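The flap has dropped: the yellow band now runs steeply down at about (205,210), and its slope went from 10° to 30°. I'm comparing it with its initial fallen state.

Run:
```python
from h import *
for k in('0','10','11'):
    d=np.load(f'pics/side{k}.npy');W=world('side',U,V,d);i=cv2.imread(f'pics/side{k}.png').astype(int)
    m=(d>0)&(U>295)&(U<325)&(V>195)&(V<230)&(i[...,2]-i[...,0]>55)&(i[...,1]-i[...,0]>35)
    q=ch(W[m])*1000; q=q[(abs(q[:,1])<20)&(q[:,2]>140)&(q[:,0]>-170)]
    A=np.polyfit(q[:,0],q[:,2],1);print(k,len(q),np.polyval(A,-130),np.degrees(np.arctan(A[0])))
s=np.vstack([cv2.imread(f'pics/side{k}.png')[195:235,295:345] for k in('0','11')]);cv2.imwrite('pics/c12.png',cv2.resize(s,None,fx=7,fy=7,interpolation=cv2.INTER_CUBIC))
print(camera_params('side')['extrinsics'][:3,3])
rel([.5844,-.0429,.1318],2.45)
```

```text
0 34 168.06294703977275 -27.620331434314505
10 21 178.07957305310714 -9.870981425561789
11 29 168.5292982939095 -29.731323787581854
[-0.3463 -1.0031  1.0772]
t 11.05 p [ 0.589  -0.1431  0.131 ] q [-0.26  0.31  0.55  1.7  -0.18  1.18  0.38] F [-0.4274  0.9064 -2.634 ] T [0.2837 0.1042 0.0091] w 0.15528420639705337
tool x [-0.0453  0.999   0.0004] y [ 0.999   0.0453 -0.0001] z [-0.0001  0.0004 -1.    ]
slide cm [10.0275 -0.0019 -0.0732]
yaw 2.45 dr [-0.0036 -0.0211  0.1476]
yaw 182.45 dr [   0.033    -0.0056 -179.8524]
```

View pics/c12.png

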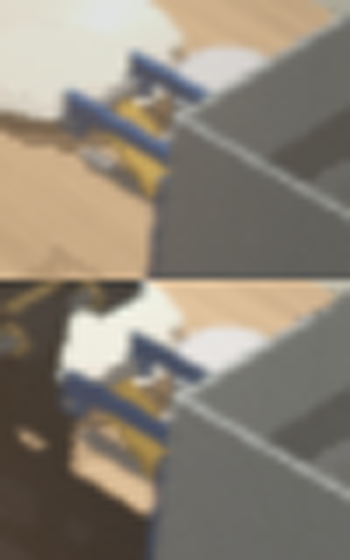

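The flap is fully down, same as at the start, and the plate is behind it. Lowering softly.

>>> move_arm(jaw=[255,255,255,255,255], slide=[[0,0,0.1],[0,0,0.1],[0,0,0.1],[0,0,0],[0,0,0]], dr=[[0,0,0],[0,0,0],[0,0,0],[0,0,0],[0,0,0]])

```text
time: 11.55
position: [0.5891, -0.1432, 0.128]
tool_rot: [2.171, 2.271, 0.0]
ft_force: [0.3, 1.1, -1.4]
grip_width: 0.158
```

>>> move_arm(jaw=[255,255,255], slide=[[0,0,0.1],[0,0,0],[0,0,0]], dr=[[0,0,0],[0,0,0],[0,0,0]])

```text
time: 11.85
position: [0.5891, -0.1433, 0.1271]
tool_rot: [2.171, 2.271, 0.0]
ft_force: [0.3, 2.0, -2.4]
grip_width: 0.155
```

```bash
python3 side.py 13
```

```text
t 11.85 tcp ch [[-206.9833   -1.093   127.0567]] eye x -99.48330148764146 F [ 0.3216  1.9929 -2.4364] T [ 0.3177 -0.0289  0.0541]
flap side n 30 [-149.9811  -18.7541  157.3911] [-114.8303    6.628   183.6294] z at -130 168.99090945074738 ang -34.056778888885724
```

>>> move_arm(jaw=[255,255,255], slide=[[0,0,0.1],[0,0,0],[0,0,0]], dr=[[0,0,0],[0,0,0],[0,0,0]])

```text
time: 12.25
position: [0.589, -0.1433, 0.1261]
tool_rot: [2.171, 2.271, 0.0]
ft_force: [-0.0, 2.2, -1.0]
grip_width: 0.159
```

```bash
python3 side.py 14
```

```text
t 12.25 tcp ch [[-206.8972   -1.1745  126.0715]] eye x -99.3972438927714 F [-0.0293  2.1978 -1.037 ] T [ 0.3182 -0.0675  0.0315]
flap side n 29 [-152.1288  -19.6288  159.8463] [-119.5265    9.0987  182.1892] z at -130 168.61921858759223 ang -30.795547895192616
```

>>> move_arm(jaw=[255,255,255], slide=[[0,0,0.1],[0,0,0],[0,0,0]], dr=[[0,0,0],[0,0,0],[0,0,0]])

```text
time: 12.65
position: [0.5891, -0.1434, 0.1254]
tool_rot: [2.171, 2.271, 0.001]
ft_force: [-0.8, 1.9, 1.1]
grip_width: 0.158
```

```bash
python3 side.py 15
```

```text
t 12.65 tcp ch [[-206.8406   -1.0424  125.3806]] eye x -99.34063405691134 F [-0.8194  1.9449  1.0583] T [ 0.2959  0.1359 -0.0257]
flap side n 30 [-149.8853  -19.2925  160.14  ] [-115.8941    6.0484  186.0658] z at -130 169.8346314398034 ang -33.019578211492025
```

Contact on the peg: Fz went from −2.7 to +1.1 N. I'm now easing the tail down and the eye back, pivoting about the peg, so it doesn't drop when released.

>>> move_arm(jaw=[255,255,255,255], slide=[[0.1,0,0.15],[0.1,0,0.15],[0,0,0],[0,0,0]], dr=[[0,-1,0],[0,-1,0],[0,0,0],[0,0,0]])

```text
time: 13.15
position: [0.5888, -0.1411, 0.1219]
tool_rot: [2.153, 2.253, -0.038]
ft_force: [0.6, 1.9, 0.5]
grip_width: 0.16
```

```bash
python3 side.py 16; python3 -c "
from h import *
rel([.5844,-.0429,.1318],2.45)"
```

```text
t 13.15 tcp ch [[-209.1137   -1.2127  121.949 ]] eye x -101.61365647814648 F [0.5791 1.8579 0.451 ] T [0.0897 0.0128 0.0037]
flap side n 29 [-150.4593  -19.5103  159.941 ] [-116.0522    8.3154  181.6404] z at -130 169.26109710955535 ang -27.846899739805043
flap top n 3 [-114.8808   -8.5162  161.1524] [-112.5161   -0.7653  169.3967]
t 13.25 p [ 0.5889 -0.1411  0.122 ] q [-0.29  0.31  0.55  1.72 -0.14  1.15  0.34] F [ 0.5888  1.4667 -0.2986] T [0.1228 0.0207 0.0502] w 0.16138325401742895
tool x [-0.0453  0.9984 -0.0345] y [0.999  0.0453 0.    ] z [ 0.0016 -0.0345 -0.9994]
slide cm [ 9.7912 -0.0034 -1.3195]
yaw 2.45 dr [0.0026 1.9776 0.148 ]
yaw 182.45 dr [  -3.1037    0.004  -179.8253]
```

>>> move_arm(jaw=[255,255,255,255], slide=[[0.12,0,0.18],[0.12,0,0.18],[0,0,0],[0,0,0]], dr=[[0,-1,0],[0,-1,0],[0,0,0],[0,0,0]])

```text
time: 13.65
position: [0.5888, -0.1394, 0.1184]
tool_rot: [2.135, 2.234, -0.075]
ft_force: [0.6, -0.5, 0.1]
grip_width: 0.159
```

```bash
python3 side.py 17; python3 -c "
from h import *
rel([.5844,-.0429,.1318],2.45)"
```

```text
t 13.65 tcp ch [[-210.8899   -1.2296  118.4129]] eye x -103.3898763199874 F [ 0.5793 -0.5162  0.1174] T [-0.1985  0.1026  0.0301]
flap side n 27 [-152.2318  -17.356   157.5907] [-118.3018    9.7335  182.7137] z at -130 167.65831637301687 ang -30.477216420914214
flap top n 51 [-135.1463  -12.8161  160.8298] [-111.7869   10.9229  180.4664]
t 13.75 p [ 0.5888 -0.1393  0.1184] q [-0.32  0.31  0.55  1.73 -0.1   1.13  0.3 ] F [ 0.4282 -0.9618  0.3607] T [-0.2384  0.0524  0.0347] w 0.15778692928014004
tool x [-0.0447  0.9966 -0.0698] y [0.999  0.0449 0.0001] z [ 0.0032 -0.0697 -0.9976]
slide cm [ 9.537  -0.0031 -2.0077]
yaw 2.45 dr [0.0104 4.0032 0.1209]
yaw 182.45 dr [  -6.2827    0.0163 -179.7693]
```

View pics/c17.png

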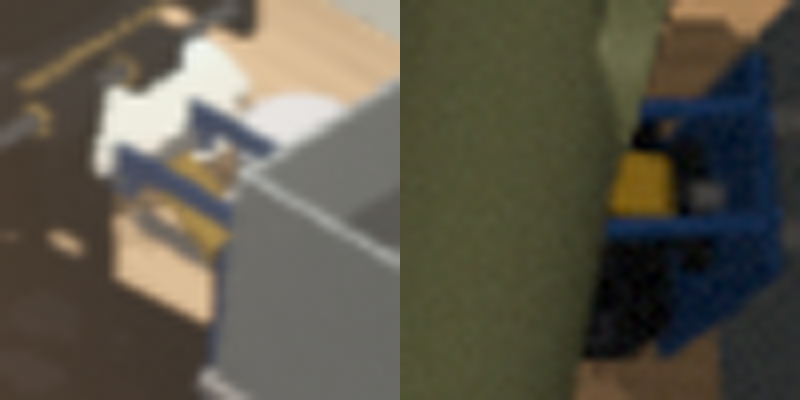

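>>> move_arm(jaw=[255,255,255], slide=[[-0.03,0,0.19],[0,0,0],[0,0,0]], dr=[[0,-1,0],[0,0,0],[0,0,0]])

```text
time: 14.05
position: [0.5888, -0.1401, 0.1167]
tool_rot: [2.126, 2.224, -0.093]
ft_force: [-0.4, -1.2, 2.5]
grip_width: 0.157
```

```bash
python3 side.py 18
```

```text
t 14.05 tcp ch [[-210.1558   -1.1987  116.6507]] eye x -102.6557915018418 F [-0.4022 -1.1855  2.5367] T [-0.4913  0.0725  0.0101]
flap side n 28 [-150.4055  -17.9185  161.0342] [-118.5791    7.5014  181.0831] z at -130 169.20549723835342 ang -29.31000928309527
flap top n 70 [-145.4396  -12.3981  160.593 ] [-112.1303   11.7415  185.4849]
```

>>> move_arm(jaw=[255,255,255], slide=[[0.03,0,-0.1],[0,0,0],[0,0,0]], dr=[[0,0,0],[0,0,0],[0,0,0]], force=10)

```text
time: 14.45
position: [0.5887, -0.1398, 0.1174]
tool_rot: [2.127, 2.224, -0.093]
ft_force: [0.8, -4.3, 1.2]
grip_width: 0.158
```

```bash
python3 side.py 19
```

```text
t 14.45 tcp ch [[-210.433    -1.3406  117.4277]] eye x -102.93303470329573 F [ 0.8318 -4.3181  1.2214] T [-0.7664  0.1004 -0.0073]
flap side n 28 [-149.3325  -16.9693  161.5251] [-118.1876    7.3345  184.0307] z at -130 169.0740885589542 ang -33.392323991736674
flap top n 70 [-144.5858  -12.4108  161.7789] [-111.8199   11.4698  183.2517]
```

The plate is leaning on the flap tip at about 4 N, so I'm relieving it by 1.5 mm before letting go.

>>> move_arm(jaw=[255,255,255], slide=[[-0.15,0,0.03],[0,0,0],[0,0,0]], dr=[[0,0,0],[0,0,0],[0,0,0]], force=10)

```text
time: 14.85
position: [0.5888, -0.1399, 0.1171]
tool_rot: [2.126, 2.226, -0.092]
ft_force: [-0.9, -0.8, 0.5]
grip_width: 0.161
```

```bash
python3 side.py 20
```

```text
t 14.85 tcp ch [[-210.3361   -1.2371  117.1085]] eye x -102.83613242997541 F [-0.872  -0.7648  0.5265] T [-0.1629  0.2373 -0.0899]
flap side n 28 [-151.8432  -18.678   160.1561] [-118.6034   13.5037  180.7058] z at -130 169.05424660232634 ang -22.699644288641025
flap top n 68 [-145.6293  -12.4214  161.68  ] [-112.5543   11.2767  186.2806]
```

Forces are now small: Fy −0.8, Fz 0.5. Opening gradually.

>>> move_arm(jaw=[220,205,195,195,195], slide=[[0,0,0],[0,0,0],[0,0,0],[0,0,0],[0,0,0]], dr=[[0,0,0],[0,0,0],[0,0,0],[0,0,0],[0,0,0]])

```text
time: 15.45
position: [0.5889, -0.1406, 0.1173]
tool_rot: [2.126, 2.224, -0.092]
ft_force: [0.7, -0.8, -0.4]
grip_width: 0.233
```

```bash
python3 side.py 21; python3 -c "
import cv2,numpy as np
a=cv2.imread('pics/side21.png');cv2.imwrite('pics/d21.png',cv2.resize(a[150:270,240:400],(800,600),interpolation=cv2.INTER_CUBIC))"
```

```text
t 15.45 tcp ch [[-209.6709   -1.1153  117.2548]] eye x -102.1709350101001 F [ 0.6818 -0.7537 -0.3534] T [ 0.0313  0.0343 -0.0123]
flap side n 28 [-148.116   -17.8187  162.259 ] [-116.1018    9.025   183.73  ] z at -130 169.44987377467413 ang -28.823166963921217
flap top n 67 [-144.7516  -12.6345  158.8444] [-111.9435   12.5128  184.1499]
```

View pics/d21.png

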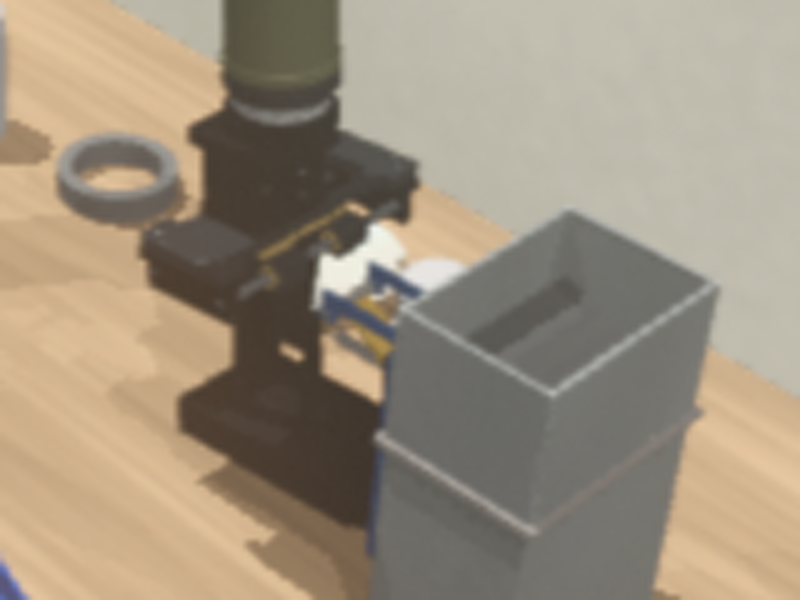

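The tray hangs slightly tail-down with the fingers free. I'm opening wide and rising along the tool axis.

>>> move_arm(jaw=[100,60,60,60,60], slide=[[0,0,0],[0,0,0],[0,0,0],[0,0,0],[0,0,0]], dr=[[0,0,0],[0,0,0],[0,0,0],[0,0,0],[0,0,0]])

```text
time: 16.05
position: [0.5889, -0.1407, 0.1173]
tool_rot: [2.126, 2.224, -0.093]
ft_force: [0.1, 0.2, 0.6]
grip_width: 0.602
```

>>> move_arm(jaw=[60,60,60,60,60], slide=[[0.2,0,-1],[0.2,0,-2],[0,0,-3],[0,0,-3],[0,0,-3]], dr=[[0,0,0],[0,0,0],[0,0,0],[0,0,0],[0,0,0]])

```text
time: 16.55
position: [0.5881, -0.126, 0.2385]
tool_rot: [2.126, 2.224, -0.092]
ft_force: [-0.4, 0.2, -0.4]
grip_width: 0.766
```

>>> move_arm(jaw=[60,60,60,60,60], slide=[[4,0,-1],[4,0,0],[4,0,0],[4,0,0],[4,0,0]], dr=[[0,0,0],[0,0,0],[0,0,0],[0,0,0],[0,0,0]])

```text
time: 17.05
position: [0.579, 0.0754, 0.23]
tool_rot: [2.126, 2.224, -0.091]
ft_force: [0.2, -0.2, -0.1]
grip_width: 0.765
```

```bash
python3 side.py 22; python3 -c "
import cv2,numpy as np
a=cv2.imread('pics/side22.png');b=cv2.imread('pics/top22.png');cv2.imwrite('pics/d22.png',np.hstack([cv2.resize(a[170:270,260:360],(400,400),interpolation=cv2.INTER_CUBIC),cv2.resize(b[110:210,280:380],(400,400),interpolation=cv2.INTER_CUBIC)]))"
```

```text
t 17.05 tcp ch [[-425.8443   -1.7677  229.982 ]] eye x -318.34434481330067 F [ 0.1827 -0.247  -0.1351] T [ 0.0284  0.0554 -0.013 ]
flap side n 33 [-152.0076  -19.3329  161.4166] [-117.9072    8.1577  183.7646] z at -130 169.2994838284328 ang -28.859038142062495
flap top n 84 [-149.0027  -12.3161  159.018 ] [-111.0974   12.1887  191.3984]
```

View pics/d22.png

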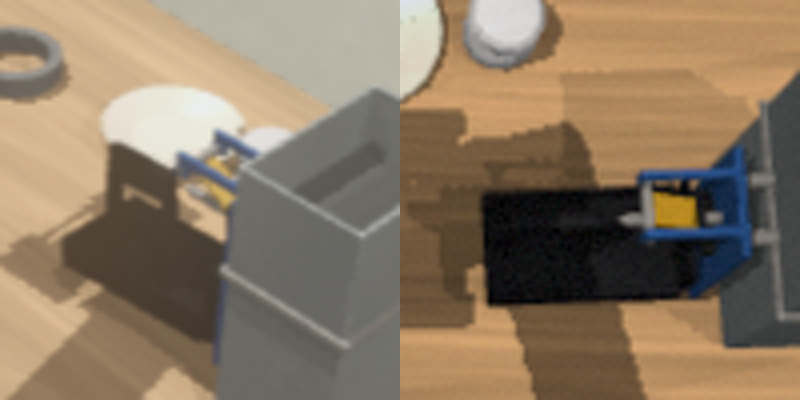

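The tray hangs on the peg with the flap down and the arm away. One check on tilt and stillness, then I hand it in.

>>> move_arm(jaw=[60,60,60,60,60], slide=[[0,0,0],[0,0,0],[0,0,0],[0,0,0],[0,0,0]], dr=[[0,0,0],[0,0,0],[0,0,0],[0,0,0],[0,0,0]])

```text
time: 17.65
position: [0.5793, 0.0727, 0.2292]
tool_rot: [2.128, 2.223, -0.093]
ft_force: [0.7, 0.2, -0.7]
grip_width: 0.763
```

```bash
python3 side.py 23
python3 - <<'E'
from h import *
for k in('22','23'):
    d=np.load(f'pics/top{k}.npy');W=world('top',U,V,d);i=cv2.imread(f'pics/top{k}.png').astype(int)
    m=(d>0)&(U>298)&(U<365)&(V>150)&(V<190)&(i.max(2)<60)
    q=ch(W[m])*1000;h=q[(abs(q[:,1]+1.5)<6)&(q[:,0]<-165)&(q[:,2]>140)]
    A=np.polyfit(h[:,0],h[:,2],1);print(k,'handle',len(h),h.min(0),h.max(0),'pitch',A[0])
    c=q[(q[:,0]>-125)&(q[:,0]<-90)&(q[:,2]>155)&(abs(q[:,1])<19)];print('crossbar',len(c),c.min(0) if len(c) else '',c.max(0) if len(c) else '')
print(np.abs(cv2.imread('pics/side22.png').astype(int)-cv2.imread('pics/side23.png'))[170:270,270:360].mean())
E
```

```text
t 17.65 tcp ch [[-423.2031   -1.6415  229.1771]] eye x -315.7031288090163 F [ 0.7366  0.1648 -0.7248] T [0.0313 0.0695 0.0106]
flap side n 33 [-149.2754  -18.536   156.191 ] [-119.3508    7.4825  185.9006] z at -130 168.83834158408888 ang -32.24324587008809
flap top n 84 [-148.7899  -12.4824  159.4069] [-111.068    12.2288  189.6685]
22 handle 104 [-248.6617   -7.4828  140.2273] [-180.4436    4.4719  158.7921] pitch 0.07742553229592755
crossbar 19 [-110.6341  -12.2182  159.6848] [-104.0637   15.9847  173.9128]
23 handle 104 [-248.8545   -7.4431  140.0395] [-179.9863    4.3821  158.0165] pitch 0.0325481983435353
crossbar 20 [-110.815   -11.8463  161.822 ] [-105.1575   15.9125  173.1881]
0.3721851851851852
```

```bash
python3 -c "
from bench import *
print(close_job())"
```

```text
the job is handed in; nothing more can be done
None
```

The black tray is hanging by its eye on the peg, with the yellow flap fallen behind the eye plate. I handed the job in at about 17.8 s, with the gripper open and about 20 cm clear.

**What I did:**
- I gripped the handle across its 14 mm and slid the eye in level. The flap lifted and then dropped with about 2 N on the buffer.
- I lowered the tray until the wrist force showed the peg carrying it, eased the tail down, then opened the fingers and withdrew.

**Last checks:**
- **Flap:** its height and slope match the starting picture.
- **Crossbar:** it sits against the flap tip, with the eye about 7 mm out, as described.
- **Stillness:** two pictures 0.6 s apart show the tray not moving.
- **Other things on the bench:** I touched none of them on purpose, and nothing looked moved near the chute. I did not measure their poses again at the end.

**What disagreed or went less cleanly:**
- The tray hangs tail-down, not nose-down as the task text says; gravity about the peg requires that. The two pitch fits, 0.08 and 0.03 rad, are noisy and below the stated 0.1.
- Easing the tail down pressed about 5 N on the peg. Relieving that briefly put about 4 N on the flap tip. I backed that off before releasing.

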